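Open the locksmith's case and bed the ignition lock housing in its cutout

TASK

Push the lid of the teal case up by its orange lip, past its balance point, so that it stays standing open by itself. Then pick the cast ignition lock housing up from the blue mat, turn it so that its side bracket matches the L-shaped cutout in the case's foam, set it in without dropping it, and press it down until it is fully home. Leave the screwdriver, padlock and oil can where they are.

Things in the scene. Friction and masses are not known exactly. Their poses are not given: they have to be found in the camera images.
- case: Teal tool case, fixed, 180 (its x) x 250 (y) x 70 mm high without lid, walls 6 mm. Origin: centre of its underside, on the bench. Its -x side is the front, with the lid's orange lip, and faces roughly the robot's left, the mat; the hinge is on its +x side. Inside, the black foam's top is 60 mm above the bench; five fixed brass wheels rise 8 mm above it in a row 58 mm to +x of the centre.
- lid (a joint): Lid angle in rad: 0 shut (at the start), 1.95 open against its stop, leaning back. A hollow shell 180 x 250 x 42 mm, 0.25 to 0.5 kg, on a free hinge: below about 1.2 rad it falls shut, beyond about 1.35 it falls open to the stop and stays. 1.3 to 2.5 N upward at the lip lifts it.
- lid_hinge (a point): Point midway along the lid's hinge axis, 71 mm above the bench, 90 mm to +x of the case's centre. Fixed to the case, axes as the case's; the hinge axis is the case's y.
- lid_lip (a point): Middle of the underside of the lid's orange lip, 192 mm from the hinge axis, 71 mm above the bench when shut; moves with the lid (its x points to the hinge, its z to the lid's outer side). The lip is 7 mm thick and 130 mm wide and overhangs the case's front wall by 24 mm (180 to 204 mm from the hinge axis), with free space below it down to the bench.
- housing_mid (a point): Centre, half-way up, of the main block of the loose grey cast ignition lock housing: 120 (its x) x 36 (y) x 50 mm high, lower edges rounded at 8 mm; 0.26 to 0.44 kg. It lies upright on the mat, this point 29 mm above the bench. Brass key plug at its -x end. Grip it across the block (along y), about 12 mm to -x of this point, clear of the bracket.
- housing: The same housing: origin at the centre of the main block's underside, 25 mm below housing_mid, same axes.
- housing_bracket (a point): Tip of the housing's side bracket, 35 mm to +x and 58 mm to +y of housing_mid, same height and axes. The bracket sticks out 40 mm from the block's +y side, is 30 mm wide (x from 20 to 50 mm) and reaches from the underside up to 32 mm.
- recess (a point): Centre of the long part of the L-shaped cutout, at the foam's top: 60 mm above the bench, 30 mm to -x of the case's centre; axes as the case's. It follows the housing's outline with 3.5 mm of room all round. Long part along the case's y, bracket part towards the hinge (+x) near the -y end: the housing fits with its x along the case's -y and its y along the case's +x.
- pad (a joint): How far (m) the orange bottom of the cutout is pressed down: 0 at the start, 13 mm below the foam's top; 0.010 at its stop. It carries the housing's weight, sinks under a total of about 9 N and stays where it was pushed. Fully home, the housing's middle is 2 mm and its top 27 mm above the foam's top (12 and 37 mm before pressing).
- mat: Blue work mat, fixed, 260 (x) x 240 (y) x 4 mm; origin at the centre of its underside, on the bench. The housing lies on it.
- driver_grip (a point): Bystander: screwdriver with red handle, 200 mm long, 26 mm thick, lying along its x on the bench; this point is in the handle, 40 mm from the middle.
- padlock_mid (a point): Bystander: brass padlock, 80 x 50 x 22 mm, lying flat on the bench to the left; this point is the middle of its body.
- oil_can_mid (a point): Bystander: upright yellow oil can, 52 mm across and 140 mm tall; this point is half-way up.

How it is judged:
By the outcome, as a careful person would: the job done as asked, in the order asked, and still so for the second after the job is handed in, with the robot touching nothing.
It also fails if it takes over 64 s, if anything falls off the work surface, if the arm or the gripper's body presses on something with over 40 N, if the wrist force passes 120 N, or if a joint passes its speed limit or range.

ROBOT

A 6-joint arm with a two-finger parallel gripper is mounted at the origin on the work surface. World frame = base frame: x ahead of the robot, y to its left, z up, the work surface at z = 0. Lengths are in m, angles in degrees, forces in N, time in s.
With the tool pointing down it reaches from about 0.35 to 0.875 m from the base axis. Payload 4.2 kg.
Tool frame: the origin (TCP) lies on the centre line of the jaws, within the pads' length; the fingertips stand 22 mm ahead of it and the grasp point (between the pads) lies 3 mm ahead of it; z points along the fingers, x is the direction in which the jaws open and shut, and the axes are right-handed (so a half turn about z gives the same grasp; the last joint's range is limited). The gripper opens to 85 mm and grips with 20 to 120 N. Pads are 22 mm wide; open, the fingers measure 114 mm over their backs; the gripper's body (76 mm by 85 mm) begins 54 mm behind the grasp point. The pads swing forward as they close: fully open they stand 13 mm farther back than shut.
Start: joints at [-50.787, 22.042, 0.453, 0, -68.411, -14.817], TCP at [0.258, -0.569, 0.253] pointing down, gripper open.
Joint ranges: [-179.83, 179.83], [-69.29, 118.12], [-61.27, 80.66], [-181.25, 117.63], [-171.15, -9.14], [-177.46, 177.46]. Speed limits (degrees/s): [159.86, 159.86, 180, 180, 180, 180].

INTERFACE

Orientations are given as [roll, pitch, yaw] about the fixed x, y, z axes, in that order (R = Rz(yaw) Ry(pitch) Rx(roll)).
In Python, from station import bot, read_camera, calibration gives the robot as it stands.
- The arm moves only by the tool step_arm, never from a script. Its argument "steps" is a list of rows, each an object of numbers: "x", "y", "z": the shift along the tool's x, y, z in m; "turn": the turn about the tool's z in rad; "jaw": the opening, from 0 (shut) to 1 (fully open). A call has 1 to 20 rows; each row is the pose to reach, as a shift and turn from the pose commanded when the call began, along the tool's axes at that moment; what a row does not reach only later rows make up. A row lasts 1/8 s, in which the tool goes at most 62.5 mm and 10.7 degrees, less where a joint would pass 70% of its speed; a pose out of reach is approached as far as the arm can. A call with a gripper value outside its range is refused whole. The fingers move at their own pace and stop on an object; the grip force is fixed at half the most. Time passes only in rows, so rows that repeat a pose let the fingers close. It gives the time, the measured TCP pose, the force and the opening at its end, in the units of the state.
- bot.get_obs(): the state, without advancing time (a new reading comes with each control period).
- read_camera(name): name is "scene" or "top"; returns the picture (480x640x3 uint8, red, green, blue); there is no depth.
- calibration(name): a dict with "fx", "fy", "cx", "cy" (pixels), "eye" and "attitude" of the camera in the world. Camera axes: x right, y up, looking along -z (the intrinsics and any distortion apply to the point x, -y, -z); pixel columns grow to the right and rows downward; lengths in m; the calibration is good to about 2 mm. A picture is of the moment at which its call begins. calibration takes no time and is no camera call.
- bot.hand_in(): hands the job in, once; it reports no verdict.
The state is a dict: "clock": time; "q": joint angles; "qd": joint speeds; "effort": joint torques, N m; "tcp_pos": TCP position; "orientation": TCP orientation; "contact_force": force on the tool from outside, world axes, zero at the start; "ft_torque": the same for the moment, N m; "width": opening from 0.0 (shut) to 1.0 (fully open).
Only numpy, scipy, OpenCV 4.12 (cv2) and the standard library are available. Lean on these libraries where they do the work, as an engineer would, in place of code of your own. Each camera call takes 0.05 s, during which the arm holds its last target.

## Working session

There is one attempt and no reset: what is moved stays moved. The work goes in short steps, Python scripts to look and compute and a tool call to move; the robot and the scene stay as the last step left them, time stands still between calls to the robot, and variables do not carry over. Pictures are saved under pics/ and viewed, and the job is handed in when it is done.

Besides the shell and the picture viewer there is one more tool, called after "Call:" as name(argument=value, ...), one argument or row to a line, values as JSON. step_arm: Moves the arm, as the interface text tells. Its arguments: {"type":"object","properties":{"steps":{"type":"array","items":{"type":"object","properties":{"x":{"type":"number"},"y":{"type":"number"},"z":{"type":"number"},"turn":{"type":"number"},"jaw":{"type":"number"}}}}},"required":["steps"]}

```bash
mkdir -p pics; ls
python3 - <<'E'
from station import bot, read_camera, calibration
import cv2
for n in("scene","top"):
    im=read_camera(n); cv2.imwrite(f"pics/{n}0.png",im[:,:,::-1]); print(n,calibration(n))
print(bot.get_obs())
E
```

```text
pics
scene {'fx': 623.7525990314182, 'fy': 623.7525990314182, 'cx': 321.509908605536, 'cy': 250.4381844784295, 'eye': array([ 1.4509044 , -0.07738496,  1.13220167]), 'attitude': array([38.45672861,  0.40372617, 77.80814389])}
top {'fx': 603.534984669548, 'fy': 603.534984669548, 'cx': 318.47480174668306, 'cy': 242.98589927227576, 'eye': array([0.41366971, 0.09838606, 1.4242459 ]), 'attitude': array([  9.37755795,  -0.86588906, -89.53223543])}
{'clock': 0.1, 'q': array([-5.07887385e+01,  2.20862732e+01,  3.87425833e-01, -2.51490194e-02,
       -6.84106701e+01, -1.48157346e+01]), 'qd': array([-0.00114885, -0.16250993,  0.19298484,  0.09991294, -0.12459314,
        0.03670967]), 'effort': array([-4.03412787e-04, -3.93319094e+01,  1.88929850e+01,  4.19804201e+00,
       -2.57424879e-03,  2.58399403e-06]), 'tcp_pos': array([ 0.25795817, -0.56875852,  0.25233098]), 'orientation': array([-1.79994585e+02, -1.11853449e-01,  1.14386246e+02]), 'contact_force': array([ 0.21829715, -0.13390962, -0.25377833]), 'ft_torque': array([-0.02457587,  0.03125772,  0.01396061]), 'width': 1.0007390133412606}
```

View pics/scene0.png

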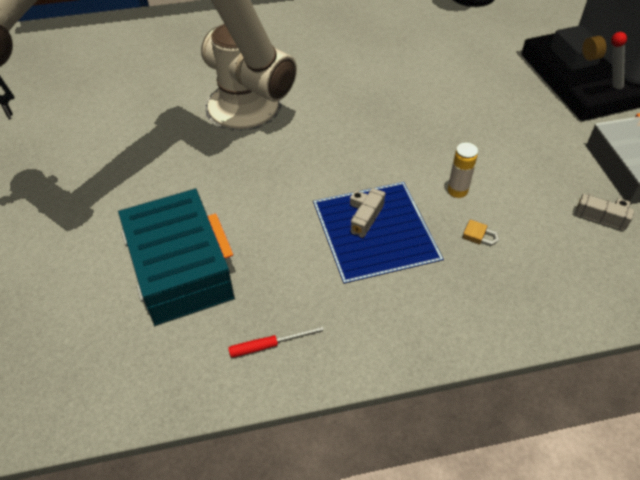

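View pics/top0.png

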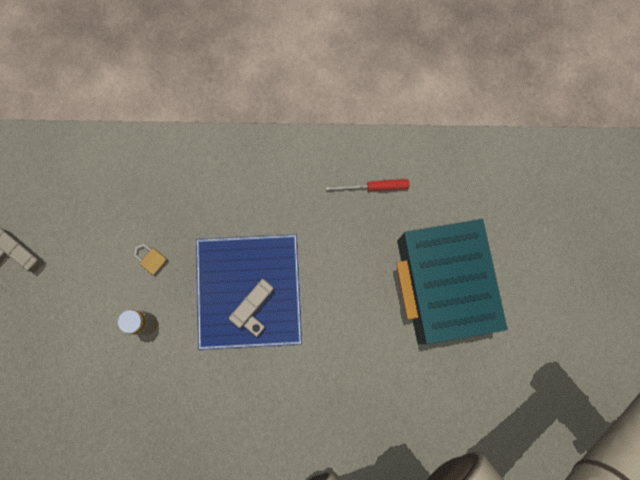

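Overview: the case is at top-view (455,282) with the orange lip at (407,290). The housing is at (252,303) on the mat with its bracket at (255,327). The screwdriver is at (370,186), the padlock at (152,260) and the can at (130,322).

```bash
cat > h.py <<'E'
import numpy as np, cv2
from scipy.spatial.transform import Rotation as R
from station import bot, read_camera, calibration
def ray(n,uv):
    c=calibration(n); d=np.array([(uv[0]-c['cx'])/c['fx'],-(uv[1]-c['cy'])/c['fy'],-1.])
    return np.array(c['eye']), R.from_euler('xyz',c['attitude'],degrees=True).as_matrix()@d
def onz(n,uv,z):
    e,d=ray(n,uv); return e+d*(z-e[2])/d[2]
def proj(n,P):
    c=calibration(n); p=R.from_euler('xyz',c['attitude'],degrees=True).as_matrix().T@(np.array(P)-c['eye'])
    return np.array([c['cx']+c['fx']*p[0]/-p[2], c['cy']-c['fy']*p[1]/-p[2]])
def grab(n,name):
    im=read_camera(n); cv2.imwrite(f"pics/{name}.png",im[:,:,::-1]); return im
def big(n,im,box,name,s):
    a,b,c,d=box; cv2.imwrite(f"pics/{name}.png",cv2.resize(im[b:d,a:c,::-1],None,fx=s,fy=s,interpolation=cv2.INTER_CUBIC))
E
python3 - <<'E'
from h import *
for n,boxes in (("top",[(180,220,320,360),(380,200,520,360)]),("scene",[(300,170,450,290),(110,180,245,330)])):
    im=cv2.imread(f"pics/{n}0.png")[:,:,::-1]
    for i,b in enumerate(boxes): big(n,np.ascontiguousarray(im),b,f"{n}z{i}",3.7)
    hsv=cv2.cvtColor(np.ascontiguousarray(im),cv2.COLOR_RGB2HSV)
    for nm,lo,hi in (("teal",(80,80,20),(100,255,255)),("orange",(8,150,120),(22,255,255)),("blue",(108,120,40),(130,255,255)),("red",(0,180,100),(5,255,255))):
        m=cv2.inRange(hsv,lo,hi); cs,_=cv2.findContours(m,0,2)
        for c in sorted(cs,key=cv2.contourArea)[-3:]:
            if cv2.contourArea(c)<60: continue
            r=cv2.minAreaRect(c); print(n,nm,cv2.contourArea(c),np.round(cv2.boxPoints(r),1).tolist())
E
```

```text
top teal 8970.5 [[401.79998779296875, 232.89999389648438], [482.1000061035156, 215.6999969482422], [506.3999938964844, 328.70001220703125], [426.1000061035156, 345.8999938964844]]
top orange 535.0 [[395.79998779296875, 262.20001220703125], [406.20001220703125, 260.20001220703125], [417.6000061035156, 317.1000061035156], [407.20001220703125, 319.20001220703125]]
top blue 9637.0 [[196.3000030517578, 242.0], [293.0, 237.60000610351562], [297.70001220703125, 341.1000061035156], [201.0, 345.5]]
top red 90.0 [[367.8999938964844, 181.0], [407.0, 179.89999389648438], [407.20001220703125, 186.89999389648438], [368.1000061035156, 188.10000610351562]]
scene teal 9881.0 [[114.69999694824219, 212.10000610351562], [199.89999389648438, 183.6999969482422], [237.60000610351562, 296.79998779296875], [152.39999389648438, 325.20001220703125]]
scene orange 88.0 [[454.70001220703125, 166.8000030517578], [456.0, 153.89999389648438], [476.1000061035156, 156.0], [474.70001220703125, 168.89999389648438]]
scene orange 252.5 [[463.3999938964844, 233.8000030517578], [468.20001220703125, 219.39999389648438], [486.5, 225.5], [481.70001220703125, 239.89999389648438]]
scene orange 362.5 [[207.1999969482422, 216.10000610351562], [215.6999969482422, 212.6999969482422], [232.6999969482422, 254.6999969482422], [224.3000030517578, 258.1000061035156]]
scene blue 6009.0 [[316.79998779296875, 202.1999969482422], [419.6000061035156, 178.0], [438.20001220703125, 257.1000061035156], [335.3999938964844, 281.29998779296875]]
scene red 105.0 [[613.0, 32.0], [626.0, 32.0], [626.0, 42.0], [613.0, 42.0]]
scene red 462.0 [[228.0, 346.6000061035156], [274.29998779296875, 334.3999938964844], [277.1000061035156, 345.1000061035156], [230.89999389648438, 357.29998779296875]]
```

View pics/topz0.png

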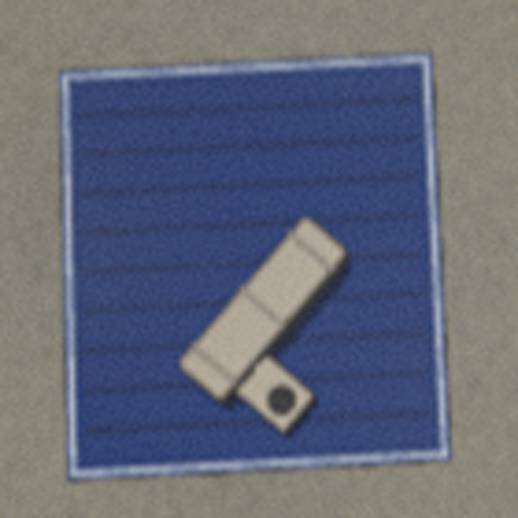

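View pics/topz1.png

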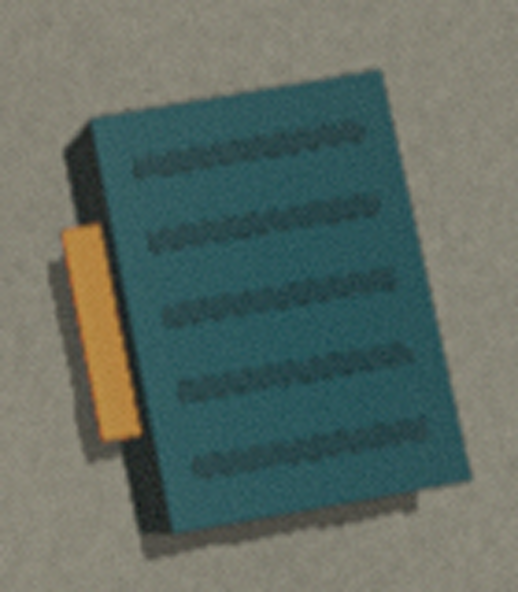

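View pics/scenez0.png

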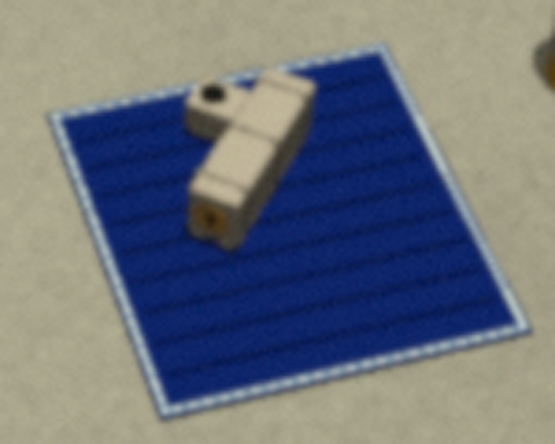

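View pics/scenez1.png

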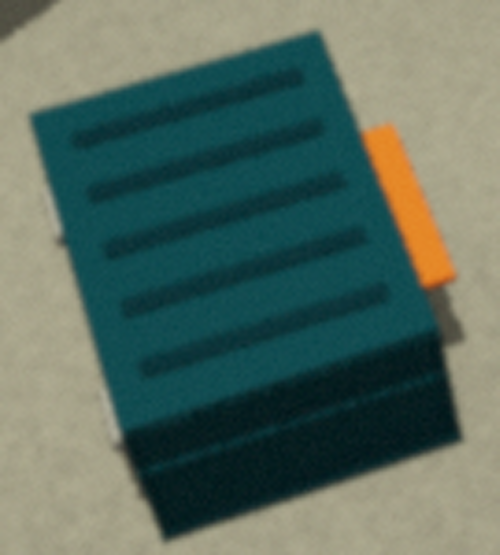

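Run:
```python
from h import *
def W(n,off,pts,z): return np.array([onz(n,np.array(p)/3.7+off,z) for p in pts])
L1=W("top",(380,200),[(95,120),(381,71),(471,480),(173,532)],.113)
L2=W("scene",(110,180),[(435,333),(123,430),(32,115),(318,32)],.113)
for L in(L1,L2):
    print(np.round(L[:,:2],4).tolist(), L.mean(0)[:2].round(4))
    e=L[[0,3]].mean(0)-L[[1,2]].mean(0); f=L[[0,1]].mean(0)-L[[2,3]].mean(0)
    print("W",np.hypot(*e[:2]),np.hypot(*f[:2]),"x-yaw",np.degrees(np.arctan2(-e[1],-e[0])),"y-yaw-90",np.degrees(np.arctan2(f[1],f[0]))-90)
H1=W("top",(180,220),[(304,217),(345,250),(222,398),(181,361)],.054)
H2=W("scene",(300,170),[(240,203),(191,183),(270,70),(316,88)],.054)
for H in(H1,H2):
    e=H[[2,3]].mean(0)-H[[0,1]].mean(0); f=H[[1,2]].mean(0)-H[[0,3]].mean(0)
    print("H",H.mean(0)[:2].round(4),np.hypot(*e[:2]),np.hypot(*f[:2]),np.degrees(np.arctan2(e[1],e[0])),np.degrees(np.arctan2(f[1],f[0]))-90)
# lip top at z~.078
Lp=W("top",(380,200),[(63,231),(102,224),(140,436),(102,442)],.078); print("lip",Lp.round(4).tolist())
Lp=W("scene",(110,180),[(456,276),(424,287),(364,134),(393,124)],.078); print("lip",Lp.round(4).tolist())
M=W("top",(180,220),[(62,72),(430,56),(450,458),(72,478)],.004); print("mat",M.round(3).tolist())
```

```text
[[0.6561, -0.1125], [0.688, -0.2854], [0.4447, -0.3293], [0.4133, -0.1542]] [ 0.5505 -0.2204]
W 0.17690717723135693 0.2467603880146059 x-yaw -79.70280749478249 y-yaw-90 -80.01536106104584
[[0.6665, -0.1112], [0.6948, -0.2819], [0.4531, -0.3265], [0.4214, -0.1538]] [ 0.5589 -0.2183]
W 0.1742604607954275 0.24725371275344113 x-yaw -80.09102667703839 y-yaw-90 -79.83541309970671
H [0.5017 0.2306] 0.11539004856417795 0.033142060731701416 140.955190013689 -219.4954266236019
H [0.5079 0.2319] 0.11078224736739938 0.033486002046735325 138.93352842574794 -221.5033111820872
lip [[0.5937, -0.0975, 0.078], [0.5982, -0.1214, 0.078], [0.47, -0.1422, 0.078], [0.4663, -0.1193, 0.078]]
lip [[0.601, -0.0955, 0.078], [0.605, -0.1146, 0.078], [0.479, -0.1366, 0.078], [0.4746, -0.1184, 0.078]]
mat [[0.654, 0.369, 0.004], [0.667, 0.132, 0.004], [0.411, 0.116, 0.004], [0.397, 0.352, 0.004]]
```

Two views agree on the yaw (case −79.9°, housing ~140°). They differ by 6–8 mm in world x, which is a calibration bias, so I average for now and will check against the known TCP. Next I move to the front of the lip, with the jaw axis along the case's x.

Call:
step_arm(
  steps=[
    {"x": 0.03,"y": 0.037,"turn": 0.05,"jaw": 1},
    {"x": 0.075,"y": 0.091,"turn": 0.12,"jaw": 1},
    {"x": 0.382,"y": 0.463,"turn": 0.25,"jaw": 1},
    {"x": 0.382,"y": 0.463,"turn": 0.25,"jaw": 1},
    {"x": 0.382,"y": 0.463,"turn": 0.25,"jaw": 1},
    {"x": 0.382,"y": 0.463,"turn": 0.25,"jaw": 1},
    {"x": 0.382,"y": 0.463,"turn": 0.25,"jaw": 1},
    {"x": 0.382,"y": 0.463,"turn": 0.25,"jaw": 1},
    {"x": 0.382,"y": 0.463,"turn": 0.25,"jaw": 1},
    {"x": 0.382,"y": 0.463,"turn": 0.25,"jaw": 1},
    {"x": 0.382,"y": 0.463,"turn": 0.25,"jaw": 1},
    {"x": 0.382,"y": 0.463,"turn": 0.25,"jaw": 1},
    {"x": 0.382,"y": 0.463,"turn": 0.25,"jaw": 1},
    {"x": 0.382,"y": 0.463,"turn": 0.25,"jaw": 1},
  ],
)

```text
$.steps[0]: bad value
```

Run:
```python
from h import *
o=bot.get_obs(); print(o['clock'],o['tcp_pos'],o['orientation'],o['width'])
a=grab("scene","s1"); b=grab("top","t1")
p=o['tcp_pos']; print(proj("scene",p),proj("top",p))
big("s",a,(150,80,350,270),"s1z",3.0)
```

```text
0.1 [ 0.25795817 -0.56875852  0.25233098] [-1.79994585e+02 -1.11853449e-01  1.14386246e+02] 1.0007390133412606
[-13.02127643 120.75902355] [661.63409187 429.14607775]
```

View pics/s1z.png

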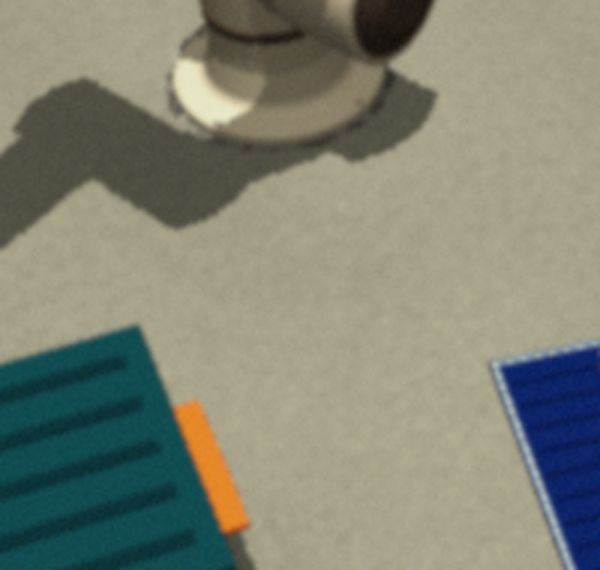

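View pics/t1.png

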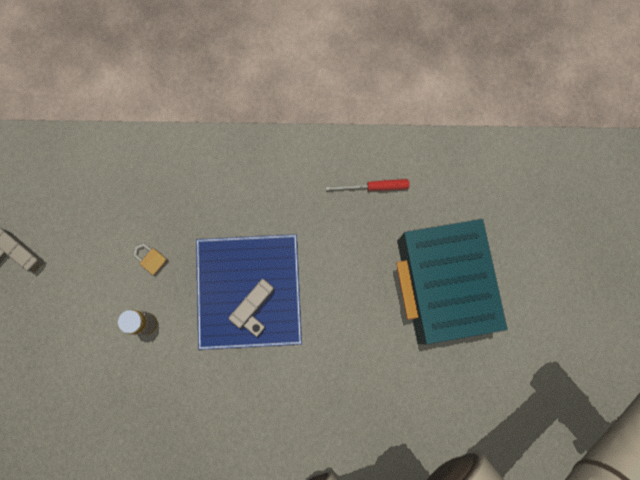

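The call was refused and nothing moved (pictures unchanged). I'll supply every field in each row.

Call:
step_arm(
  steps=[
    {"x": 0.03,"y": 0.037,"z": 0,"turn": 0.05,"jaw": 1},
    {"x": 0.075,"y": 0.091,"z": 0,"turn": 0.12,"jaw": 1},
    {"x": 0.382,"y": 0.463,"z": 0,"turn": 0.25,"jaw": 1},
    {"x": 0.382,"y": 0.463,"z": 0,"turn": 0.25,"jaw": 1},
    {"x": 0.382,"y": 0.463,"z": 0,"turn": 0.25,"jaw": 1},
    {"x": 0.382,"y": 0.463,"z": 0,"turn": 0.25,"jaw": 1},
    {"x": 0.382,"y": 0.463,"z": 0,"turn": 0.25,"jaw": 1},
    {"x": 0.382,"y": 0.463,"z": 0,"turn": 0.25,"jaw": 1},
    {"x": 0.382,"y": 0.463,"z": 0,"turn": 0.25,"jaw": 1},
    {"x": 0.382,"y": 0.463,"z": 0,"turn": 0.25,"jaw": 1},
    {"x": 0.382,"y": 0.463,"z": 0,"turn": 0.25,"jaw": 1},
    {"x": 0.382,"y": 0.463,"z": 0,"turn": 0.25,"jaw": 1},
    {"x": 0.382,"y": 0.463,"z": 0,"turn": 0.25,"jaw": 1},
  ],
)

```text
clock: 1.82
tcp_pos: [0.5215, -0.031, 0.2533]
orientation: [-180.0, -0.0, 100.0]
contact_force: [-1.0, 0.5, 0.7]
width: 1.001
```

Run:
```python
from h import *
o=bot.get_obs(); print(o['clock'],o['tcp_pos'],o['orientation'],o['width'])
a=grab("scene","s2"); b=grab("top","t2")
p=o['tcp_pos']; print(proj("scene",p),proj("top",p))
big("s",a,(150,80,350,270),"s2z",3.0)
```

```text
1.825 [ 0.52151302 -0.03098166  0.25333575] [-1.79985874e+02 -7.11090488e-05  9.99920192e+01] 1.0009452171177224
[249.87286667 165.39196549] [376.30360539 287.04062334]
```

View pics/s2z.png

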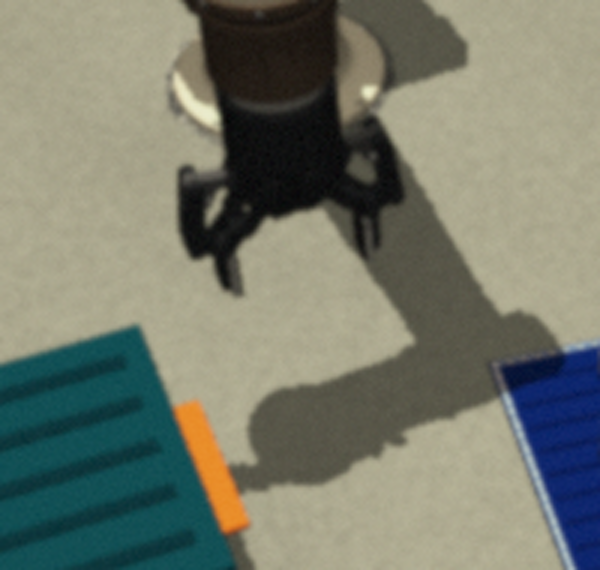

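View pics/t2.png

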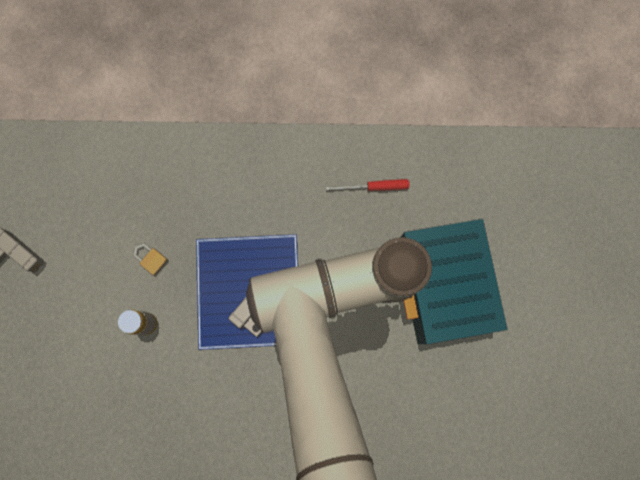

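The gripper is in place: fingertip midpoint at zoom (302,274) against a projected TCP of (301,256), so the scene camera agrees with the TCP within a few mm. The fingers widen upwards, so they can't hook under the lip. I'll shut the jaws, turn 90° and push with the flat pad sides on the lip edge, upward and inward along the arc.

Call:
step_arm(
  steps=[
    {"x": -0.02,"y": 0,"z": 0.0,"turn": 0.18,"jaw": 0},
    {"x": -0.041,"y": 0,"z": 0.0,"turn": 0.36,"jaw": 0},
    {"x": -0.041,"y": 0,"z": 0.0,"turn": 0.55,"jaw": 0},
    {"x": -0.041,"y": 0,"z": 0.0,"turn": 0.73,"jaw": 0},
    {"x": -0.041,"y": 0,"z": 0.03,"turn": 0.92,"jaw": 0},
    {"x": -0.041,"y": 0,"z": 0.07,"turn": 1.1,"jaw": 0},
    {"x": -0.041,"y": 0,"z": 0.11,"turn": 1.28,"jaw": 0},
    {"x": -0.041,"y": 0,"z": 0.15,"turn": 1.47,"jaw": 0},
    {"x": -0.041,"y": 0,"z": 0.172,"turn": 1.573,"jaw": 0},
    {"x": -0.041,"y": 0,"z": 0.172,"turn": 1.573,"jaw": 0},
    {"x": -0.041,"y": 0,"z": 0.172,"turn": 1.573,"jaw": 0},
    {"x": -0.041,"y": 0,"z": 0.172,"turn": 1.573,"jaw": 0},
  ],
)

```text
clock: 3.42
tcp_pos: [0.5308, -0.0762, 0.0825]
orientation: [-179.2, -0.2, 10.4]
contact_force: [-0.5, -0.2, -0.2]
width: -0.001
```

Run:
```python
from h import *
o=bot.get_obs(); print(o['clock'],o['tcp_pos'],o['orientation'],o['contact_force'],o['q'].round(1))
a=grab("scene","s3"); p=o['tcp_pos']; print(proj("scene",p),proj("scene",p-[0,0,.022]))
big("s",a,(130,120,330,310),"s3z",3.0)
```

```text
3.425 [ 0.53078502 -0.07624177  0.08251182] [-179.21938053   -0.20231801   10.44078179] [-0.52481588 -0.20184582 -0.16664329] [   8.7   24.4  -23.8   -1.2  -41.6 -177.4]
[237.68360652 227.51583549] [238.78437001 233.8948751 ]
```

View pics/s3z.png

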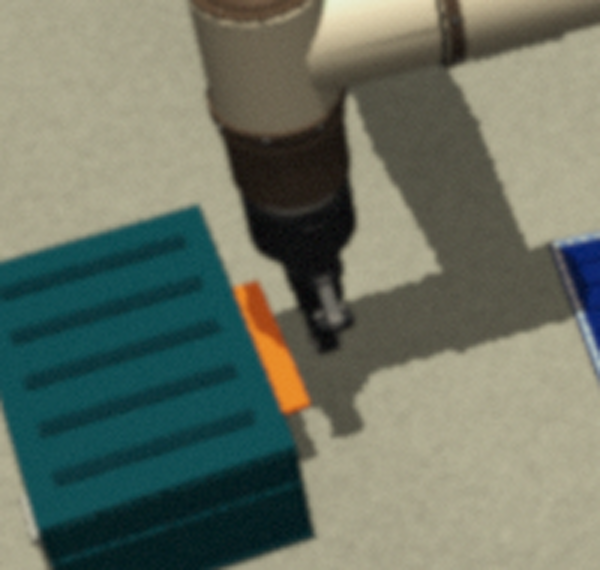

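The wrist is at joint 6's limit, so I turn the half turn back the other way (yaw 190°, same geometry). In the picture the shut fingertips (zoom 325,345) are just in front of the lip's middle.

Call:
step_arm(
  steps=[
    {"x": 0,"y": 0,"z": 0,"turn": -0.18,"jaw": 0},
    {"x": 0,"y": 0,"z": 0,"turn": -0.36,"jaw": 0},
    {"x": 0,"y": 0,"z": 0,"turn": -0.55,"jaw": 0},
    {"x": 0,"y": 0,"z": 0,"turn": -0.73,"jaw": 0},
    {"x": 0,"y": 0,"z": 0,"turn": -0.92,"jaw": 0},
    {"x": 0,"y": 0,"z": 0,"turn": -1.1,"jaw": 0},
    {"x": 0,"y": 0,"z": 0,"turn": -1.28,"jaw": 0},
    {"x": 0,"y": 0,"z": 0,"turn": -1.47,"jaw": 0},
    {"x": 0,"y": 0,"z": 0,"turn": -1.65,"jaw": 0},
    {"x": 0,"y": 0,"z": 0,"turn": -1.83,"jaw": 0},
    {"x": 0,"y": 0,"z": 0,"turn": -2.02,"jaw": 0},
    {"x": 0,"y": 0,"z": 0,"turn": -2.2,"jaw": 0},
    {"x": 0,"y": 0,"z": 0,"turn": -2.38,"jaw": 0},
    {"x": 0,"y": 0,"z": 0,"turn": -2.57,"jaw": 0},
    {"x": 0,"y": 0,"z": 0,"turn": -2.75,"jaw": 0},
    {"x": 0,"y": 0,"z": 0,"turn": -2.93,"jaw": 0},
    {"x": 0,"y": 0,"z": 0,"turn": -3.142,"jaw": 0},
    {"x": 0,"y": 0,"z": 0,"turn": -3.142,"jaw": 0},
    {"x": 0,"y": 0,"z": 0,"turn": -3.142,"jaw": 0},
  ],
)

```text
clock: 5.85
tcp_pos: [0.5302, -0.0762, 0.0815]
orientation: [179.2, 0.1, -169.7]
contact_force: [0.9, 0.4, -0.2]
width: -0.0
```

Run:
```python
from h import *
o=bot.get_obs(); print(o['clock'],o['tcp_pos'],o['orientation'],o['contact_force'],o['q'].round(1))
```

```text
5.85 [ 0.53019003 -0.07617276  0.08153717] [ 1.79200691e+02  8.96813601e-02 -1.69673426e+02] [ 0.91139078  0.35381324 -0.18603722] [  8.7  24.5 -23.8  -1.2 -41.6   2.5]
```

Call:
step_arm(
  steps=[
    {"x": 0,"y": -0.012,"z": 0,"turn": 0,"jaw": 0},
    {"x": 0,"y": -0.017,"z": 0,"turn": 0,"jaw": 0},
    {"x": 0,"y": -0.02,"z": 0,"turn": 0,"jaw": 0},
    {"x": 0,"y": -0.022,"z": 0,"turn": 0,"jaw": 0},
    {"x": 0,"y": -0.022,"z": 0,"turn": 0,"jaw": 0},
  ],
)

```text
clock: 6.48
tcp_pos: [0.5334, -0.095, 0.0808]
orientation: [179.0, 0.0, -169.6]
contact_force: [-3.8, 17.1, 4.3]
width: 0.0
```

Call:
step_arm(
  steps=[
    {"x": 0,"y": 0,"z": -0.005,"turn": 0,"jaw": 0},
    {"x": 0,"y": -0.0005,"z": -0.012,"turn": 0,"jaw": 0},
    {"x": 0,"y": -0.001,"z": -0.02,"turn": 0,"jaw": 0},
    {"x": 0,"y": -0.002,"z": -0.03,"turn": 0,"jaw": 0},
    {"x": 0,"y": -0.002,"z": -0.03,"turn": 0,"jaw": 0},
  ],
)

```text
clock: 7.1
tcp_pos: [0.5338, -0.0975, 0.1106]
orientation: [178.9, 0.1, -169.6]
contact_force: [-2.7, 14.6, 0.4]
width: -0.002
```

Run:
```python
from h import *
a=grab("scene","s4"); big("s",a,(100,120,300,310),"s4z",3.0)
```

```text
(no output)
```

View pics/s4z.png

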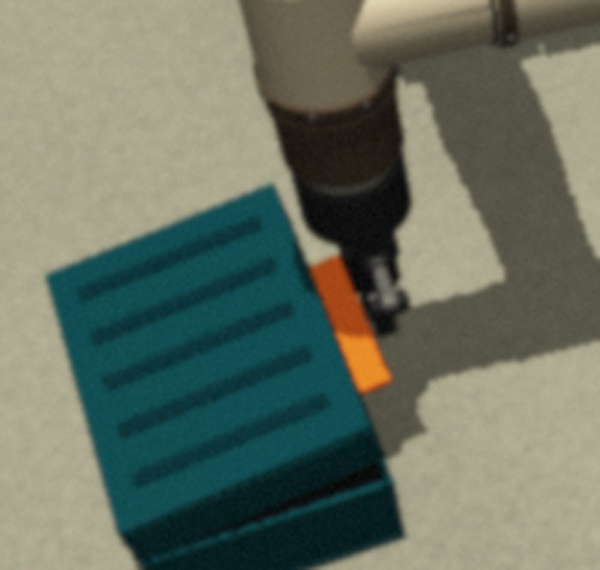

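The lid is rising: a black gap shows at the front (zoom 300,490) and the fingertip is on the lip edge (390,325). I continue along the arc.

Call:
step_arm(
  steps=[
    {"x": 0,"y": -0.002,"z": -0.012,"turn": 0,"jaw": 0},
    {"x": 0,"y": -0.004,"z": -0.021,"turn": 0,"jaw": 0},
    {"x": 0,"y": -0.007,"z": -0.031,"turn": 0,"jaw": 0},
    {"x": 0,"y": -0.0105,"z": -0.041,"turn": 0,"jaw": 0},
    {"x": 0,"y": -0.014,"z": -0.05,"turn": 0,"jaw": 0},
    {"x": 0,"y": -0.0185,"z": -0.06,"turn": 0,"jaw": 0},
    {"x": 0,"y": -0.023,"z": -0.068,"turn": 0,"jaw": 0},
    {"x": 0,"y": -0.028,"z": -0.077,"turn": 0,"jaw": 0},
    {"x": 0,"y": -0.034,"z": -0.085,"turn": 0,"jaw": 0},
    {"x": 0,"y": -0.04,"z": -0.093,"turn": 0,"jaw": 0},
    {"x": 0,"y": -0.046,"z": -0.1,"turn": 0,"jaw": 0},
  ],
)

```text
clock: 8.52
tcp_pos: [0.5424, -0.1436, 0.2122]
orientation: [178.9, 0.1, -169.5]
contact_force: [-6.3, 16.8, 13.5]
width: -0.003
```

Run:
```python
from h import *
a=grab("scene","s5"); big("s",a,(100,120,300,310),"s5z",3.0); print(bot.get_obs()['tcp_pos'])
```

```text
[ 0.54309806 -0.14475655  0.21319618]
```

View pics/s5z.png

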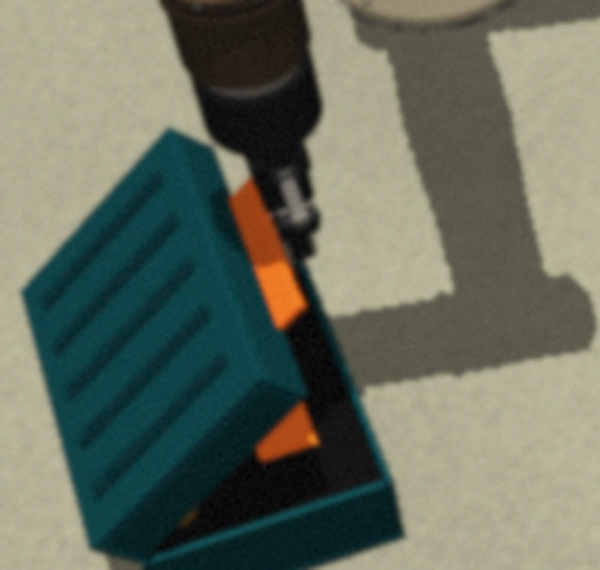

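Lid at about 0.7 rad, and the orange pad of the cutout is visible at zoom (290,435). I continue past the balance point.

Call:
step_arm(
  steps=[
    {"x": 0,"y": -0.007,"z": -0.007,"turn": 0,"jaw": 0},
    {"x": 0,"y": -0.014,"z": -0.014,"turn": 0,"jaw": 0},
    {"x": 0,"y": -0.021,"z": -0.02,"turn": 0,"jaw": 0},
    {"x": 0,"y": -0.029,"z": -0.027,"turn": 0,"jaw": 0},
    {"x": 0,"y": -0.037,"z": -0.033,"turn": 0,"jaw": 0},
    {"x": 0,"y": -0.046,"z": -0.039,"turn": 0,"jaw": 0},
    {"x": 0,"y": -0.055,"z": -0.044,"turn": 0,"jaw": 0},
    {"x": 0,"y": -0.064,"z": -0.049,"turn": 0,"jaw": 0},
    {"x": 0,"y": -0.073,"z": -0.053,"turn": 0,"jaw": 0},
    {"x": 0,"y": -0.082,"z": -0.057,"turn": 0,"jaw": 0},
    {"x": 0,"y": -0.092,"z": -0.06,"turn": 0,"jaw": 0},
    {"x": 0,"y": -0.102,"z": -0.063,"turn": 0,"jaw": 0},
    {"x": 0,"y": -0.112,"z": -0.066,"turn": 0,"jaw": 0},
    {"x": 0,"y": -0.122,"z": -0.068,"turn": 0,"jaw": 0},
    {"x": 0,"y": -0.132,"z": -0.07,"turn": 0,"jaw": 0},
    {"x": 0,"y": -0.138,"z": -0.07,"turn": 0,"jaw": 0},
    {"x": 0,"y": -0.138,"z": -0.07,"turn": 0,"jaw": 0},
  ],
)

```text
clock: 10.7
tcp_pos: [0.568, -0.284, 0.2778]
orientation: [179.2, 0.0, -169.6]
contact_force: [-0.3, 0.1, -0.3]
width: 0.001
```

Run:
```python
from h import *
a=grab("scene","s6"); big("s",a,(60,80,300,310),"s6z",2.5); print(bot.get_obs()['tcp_pos'])
```

```text
[ 0.5680304  -0.28366727  0.27791187]
```

View pics/s6z.png

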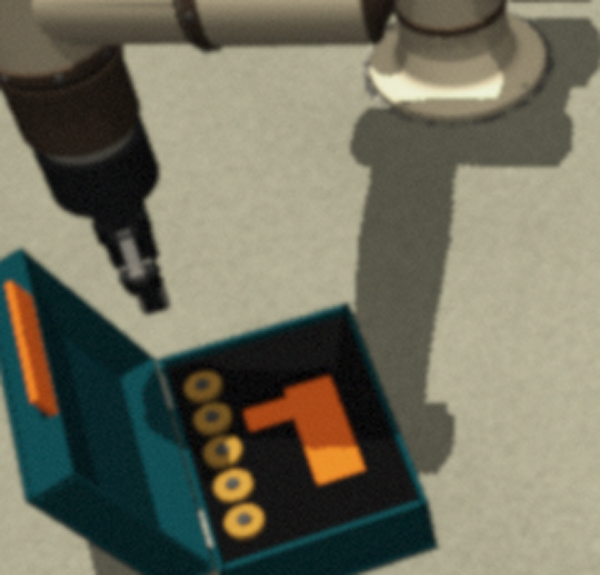

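The lid stands open at its stop, with the L cutout, orange pad and brass wheels visible. Its bracket part points to the hinge, as stated. I now go above the housing with the jaws along its y (yaw 230°).

Call:
step_arm(
  steps=[
    {"x": 0,"y": 0.03,"z": 0,"turn": -0.1,"jaw": 1},
    {"x": -0.004,"y": 0.08,"z": 0,"turn": -0.25,"jaw": 1},
    {"x": -0.01,"y": 0.14,"z": 0,"turn": -0.4,"jaw": 1},
    {"x": -0.015,"y": 0.2,"z": 0,"turn": -0.55,"jaw": 1},
    {"x": -0.02,"y": 0.26,"z": 0,"turn": -0.69,"jaw": 1},
    {"x": -0.024,"y": 0.32,"z": 0,"turn": -0.69,"jaw": 1},
    {"x": -0.029,"y": 0.38,"z": 0.02,"turn": -0.69,"jaw": 1},
    {"x": -0.034,"y": 0.44,"z": 0.05,"turn": -0.69,"jaw": 1},
    {"x": -0.0385,"y": 0.48,"z": 0.08,"turn": -0.69,"jaw": 1},
    {"x": -0.0385,"y": 0.509,"z": 0.1,"turn": -0.69,"jaw": 1},
    {"x": -0.0385,"y": 0.509,"z": 0.12,"turn": -0.69,"jaw": 1},
    {"x": -0.0385,"y": 0.509,"z": 0.12,"turn": -0.69,"jaw": 1},
    {"x": -0.0385,"y": 0.509,"z": 0.12,"turn": -0.69,"jaw": 1},
  ],
)

```text
clock: 12.38
tcp_pos: [0.5138, 0.2257, 0.1663]
orientation: [179.4, 0.6, -130.0]
contact_force: [-1.1, 0.6, -0.2]
width: 1.001
```

Run:
```python
from h import *
o=bot.get_obs(); p=o['tcp_pos']; print(o['clock'],p,o['orientation'],o['q'].round(1))
a=grab("scene","s7"); big("s",a,(290,100,490,290),"s7z",3.0)
b=grab("top","t7"); big("t",b,(350,180,560,380),"t7z",3.0)
Rm=R.from_euler('xyz',o['orientation'],degrees=True).as_matrix()
for s in(-1,1): print("fingertip proj zoom",(proj("scene",p+Rm@[s*.0425,0,.012])+.5-[290,100])*3)
```

```text
12.375 [0.51383797 0.2256886  0.16626253] [ 179.44647019    0.61521304 -130.0032331 ] [ 39.9  20.3 -15.5  -0.8 -53.7  10.6]
fingertip proj zoom [292.5023573  254.16732694]
fingertip proj zoom [187.48141705 217.19238119]
```

View pics/s7z.png

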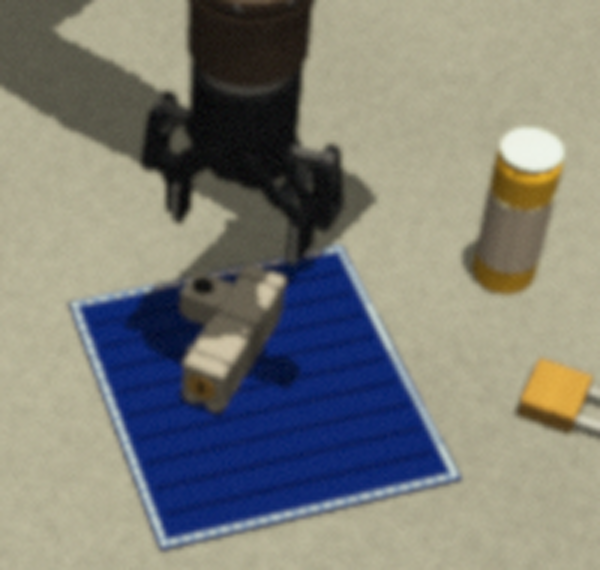

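View pics/t7z.png

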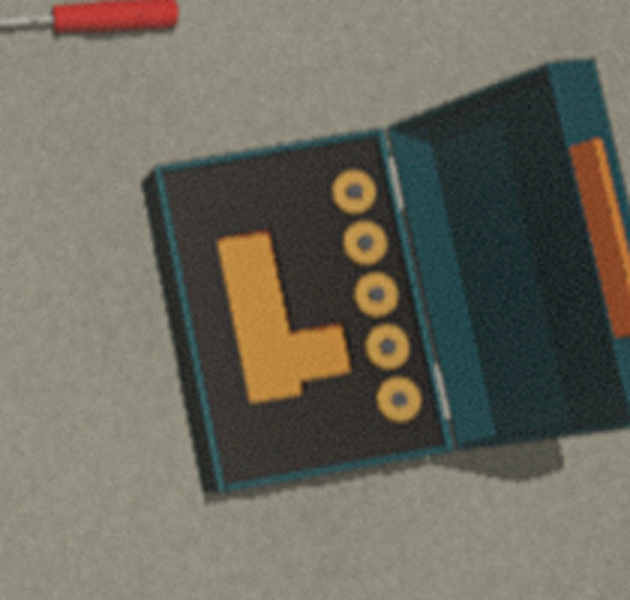

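The fingers straddle the housing: tips at zoom (297,260) and (180,218), against (292,254) and (187,217) predicted. In the top view the L recess is clear, with its long part at about (262,315) in the zoom and the bracket part on its right. I descend to TCP z≈0.046, which keeps the fingertips above foam level once the housing is placed, and grip.

Call:
step_arm(
  steps=[
    {"x": 0,"y": 0,"z": 0.03,"turn": 0,"jaw": 1},
    {"x": 0,"y": 0,"z": 0.07,"turn": 0,"jaw": 1},
    {"x": 0,"y": 0,"z": 0.1,"turn": 0,"jaw": 1},
    {"x": 0,"y": 0,"z": 0.12,"turn": 0,"jaw": 1},
    {"x": 0,"y": 0,"z": 0.12,"turn": 0,"jaw": 1},
    {"x": 0,"y": 0,"z": 0.12,"turn": 0,"jaw": 0},
    {"x": 0,"y": 0,"z": 0.12,"turn": 0,"jaw": 0},
    {"x": 0,"y": 0,"z": 0.12,"turn": 0,"jaw": 0},
    {"x": 0,"y": 0,"z": 0.12,"turn": 0,"jaw": 0},
    {"x": 0,"y": 0,"z": 0.12,"turn": 0,"jaw": 0},
    {"x": 0,"y": 0,"z": 0.12,"turn": 0,"jaw": 0},
  ],
)

```text
clock: 13.85
tcp_pos: [0.5131, 0.227, 0.0465]
orientation: [179.4, 0.5, -130.0]
contact_force: [-1.1, -2.1, 5.5]
width: 0.414
```

Run:
```python
from h import *
o=bot.get_obs(); p=o['tcp_pos']; print(o['clock'],p,o['orientation'],o['contact_force'],o['width'])
a=grab("scene","s8"); big("s",a,(320,150,420,250),"s8z",5.5)
```

```text
13.85 [0.51314103 0.2269505  0.04654691] [ 179.42844839    0.52289706 -129.9822087 ] [-1.05867668 -2.06610525  5.46590838] 0.4137848475003798
```

View pics/s8z.png

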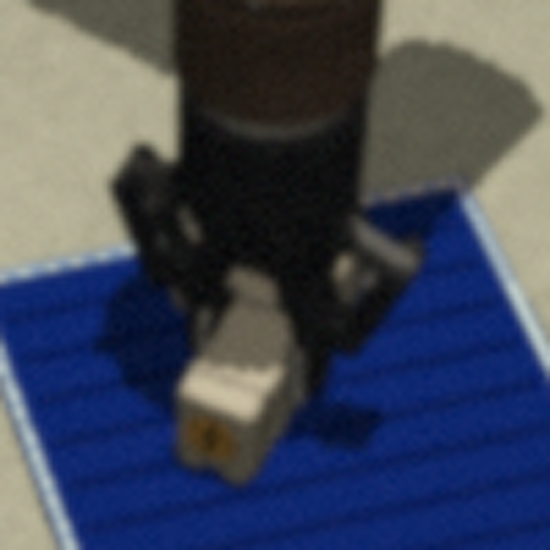

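Gripped: opening 0.414 is 35 mm, matching the 36 mm block, and the plug end shows at zoom (215,440). Lifting a bit, then measuring the recess.

Call:
step_arm(
  steps=[
    {"x": 0,"y": 0,"z": -0.02,"turn": 0,"jaw": 0},
    {"x": 0,"y": 0,"z": -0.05,"turn": 0,"jaw": 0},
    {"x": 0,"y": 0,"z": -0.09,"turn": 0,"jaw": 0},
    {"x": 0,"y": 0,"z": -0.12,"turn": 0,"jaw": 0},
    {"x": 0,"y": 0,"z": -0.12,"turn": 0,"jaw": 0},
  ],
)

```text
clock: 14.52
tcp_pos: [0.5143, 0.2263, 0.1672]
orientation: [179.5, 0.9, -130.0]
contact_force: [-0.1, -0.2, -4.8]
width: 0.411
```

Run:
```python
from h import *
o=bot.get_obs(); print(o['tcp_pos'],o['contact_force'],o['width'],o['clock'])
a=grab("scene","s9"); big("s",a,(310,120,420,220),"s9z",5.4); big("s",a,(100,180,250,320),"s9c",4.2)
for n,f,box in (("top","t7",(350,180,560,380)),("scene","s9",(100,180,250,320))):
    im=cv2.cvtColor(cv2.imread(f"pics/{f}.png"),cv2.COLOR_BGR2HSV)
    m=cv2.inRange(im,(5,130,90),(25,255,255)); mm=np.zeros_like(m); a,b,c,d=box; mm[b:d,a:c]=m[b:d,a:c]
    cs,_=cv2.findContours(mm,0,1)
    for c in cs:
        A=cv2.contourArea(c)
        if A<25: continue
        M=cv2.moments(c); u=M['m10']/M['m00'],M['m01']/M['m00']; (x,y),r=cv2.minEnclosingCircle(c)
        print(n,"A",A,np.round(u,1),"z.068",onz(n,u,.068)[:2].round(4),"z.047",onz(n,u,.047)[:2].round(4), cv2.approxPolyDP(c,2,True).reshape(-1,2).tolist() if A>250 else '')
```

```text
[0.51425177 0.22633932 0.16724962] [-0.14377486 -0.18228496 -4.7923557 ] 0.41143520123882166 14.525
top A 157.0 [482.5 312.7] z.068 [ 0.4833 -0.2896] z.047 [ 0.4843 -0.2957] 
top A 156.0 [478.8 295. ] z.068 [ 0.5228 -0.2827] z.047 [ 0.5245 -0.2886] 
top A 157.5 [474.9 277.8] z.068 [ 0.5617 -0.2754] z.047 [ 0.564  -0.2812] 
top A 1242.0 [440.7 287.9] z.068 [ 0.5381 -0.197 ] z.047 [ 0.54   -0.2016] [[423, 259], [433, 313], [450, 311], [451, 306], [465, 304], [463, 288], [446, 290], [439, 257]]
top A 152.0 [471.2 260.5] z.068 [ 0.6011 -0.2681] z.047 [ 0.604  -0.2738] 
top A 145.0 [467.4 243.5] z.068 [ 0.6402 -0.2608] z.047 [ 0.6437 -0.2663] 
top A 576.0 [551.3 256.1] z.068 [ 0.6132 -0.452 ] z.047 [ 0.6163 -0.4606] [[548, 226], [540, 231], [554, 289], [559, 291], [559, 264]]
scene A 1014.0 [185.3 250.6] z.068 [ 0.5591 -0.1965] z.047 [ 0.5415 -0.1988] [[157, 244], [159, 252], [176, 248], [186, 273], [206, 267], [192, 230], [175, 234], [172, 239]]
scene A 793.5 [149.1 261.5] z.068 [ 0.5724 -0.2752] z.047 [ 0.5551 -0.2792] [[139, 228], [133, 236], [141, 241], [137, 245], [138, 251], [145, 254], [141, 263], [151, 267], [145, 272], [145, 276], [155, 281], [149, 290], [155, 295], [164, 291], [165, 285], [155, 280], [161, 272], [152, 266], [156, 257], [148, 253], [152, 248], [151, 242], [144, 239], [148, 231]]
```

View pics/s9z.png

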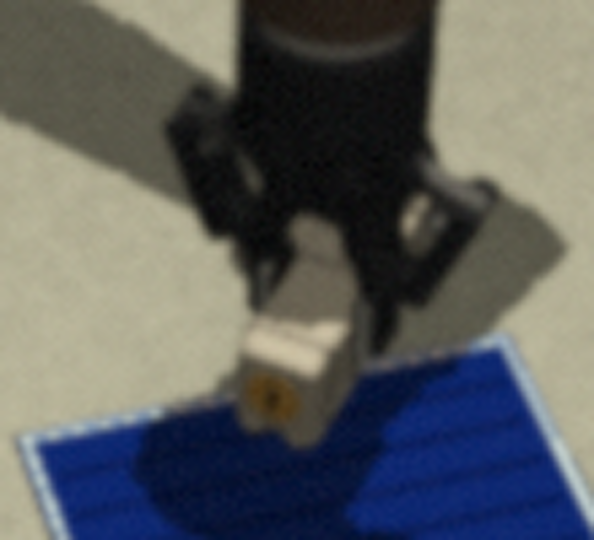

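View pics/s9c.png

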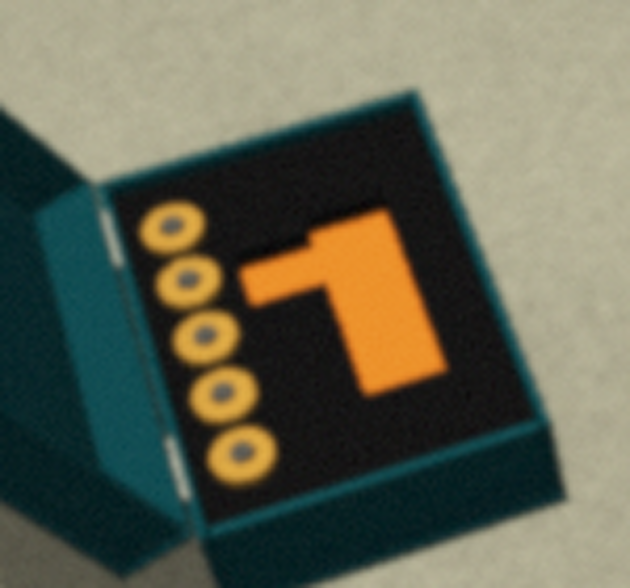

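Run:
```python
from h import *
def W(n,off,s,pts,z): return np.array([onz(n,(np.array(p)+.5)/s-.5+off,z) for p in pts])[:,:2]
w=W("scene",(100,180),4.2,[(172,226),(188,281),(206,336),(224,393),(241,453)],.068)
print(w.round(4).tolist()); d=w[-1]-w[0]; yaw=np.arctan2(d[1],d[0])-np.pi/2; print("yaw",np.degrees(yaw),np.hypot(*d))
def ctr(p,yaw): return p-.058*np.array([np.cos(yaw),np.sin(yaw)])
y=np.radians(-79.7); c=np.array([np.cos(y),np.sin(y)])
print("scene centre by wheels",w.mean(0)-.058*c)
r=W("scene",(100,180),4.2,[(415,92),(105,183),(200,530),(543,425)],.07); print("rim",r.round(4).tolist(),r.mean(0), np.hypot(*(r[0]-r[1])),np.hypot(*(r[1]-r[2])))
r=W("top",(350,180),3,[(155,170),(383,131),(451,450),(222,490)],.07); print("rim top",r.round(4).tolist(),r.mean(0), np.hypot(*(r[0]-r[1])),np.hypot(*(r[1]-r[2])))
# plug end top edge, held & on mat
for nm,off,s,pts,z,t in (("mat0",(300,170),3.7,[(191,183),(240,203)],.054,None),("s8",(320,150),5.5,[(180,390),(256,412)],.054,(.5131,.2270)),("s9",(310,120),5.4,[(243,358),(318,376)],.1747,(.5143,.2263))):
    e=W("scene",off,s,pts,z); print(nm,e.round(4).tolist(),np.hypot(*(e[0]-e[1])))
    if t:
        m=e.mean(0)-t; hx=np.array([np.cos(np.radians(140)),np.sin(np.radians(140))]); hy=np.array([-hx[1],hx[0]]); print("  edge mid rel TCP hx,hy",m@hx,m@hy)
```

```text
[[0.4882, -0.2904], [0.5282, -0.2835], [0.5671, -0.2759], [0.6059, -0.2685], [0.6453, -0.262]]
yaw -79.73247611590075 0.15958474727152083
scene centre by wheels [ 0.55656184 -0.21900276]
rim [[0.4209, -0.1551], [0.4515, -0.3243], [0.6886, -0.2834], [0.6621, -0.1132]] [ 0.555776   -0.21899975] 0.17191619493490853 0.24058374301232532
rim top [[0.6549, -0.1093], [0.6871, -0.2847], [0.4458, -0.327], [0.415, -0.1556]] [ 0.55069687 -0.21915602] 0.17824980009281408 0.24506483267090196
mat0 [[0.5372, 0.1822], [0.5597, 0.2077]] 0.03402999856099447
s8 [[0.5419, 0.1835], [0.5605, 0.2114]] 0.03348210105014319
  edge mid rel TCP hx,hy -0.04814951499699555 -0.001851285259379793
s9 [[0.5495, 0.1827], [0.5654, 0.2091]] 0.03085172835936076
  edge mid rel TCP hx,hy -0.05258223444519709 -0.004471460454806047
```

Two-view estimates agree to ±3 mm. I bring the housing above the recess, turned +50.3°, then check there before lowering.

Call:
step_arm(
  steps=[
    {"x": 0.01,"y": -0.01,"z": 0,"turn": -0.05,"jaw": 0},
    {"x": 0.03,"y": -0.031,"z": 0,"turn": -0.12,"jaw": 0},
    {"x": 0.055,"y": -0.058,"z": 0,"turn": -0.2,"jaw": 0},
    {"x": 0.085,"y": -0.089,"z": 0,"turn": -0.29,"jaw": 0},
    {"x": 0.115,"y": -0.12,"z": 0,"turn": -0.38,"jaw": 0},
    {"x": 0.145,"y": -0.152,"z": 0,"turn": -0.47,"jaw": 0},
    {"x": 0.175,"y": -0.183,"z": 0,"turn": -0.56,"jaw": 0},
    {"x": 0.205,"y": -0.215,"z": 0,"turn": -0.65,"jaw": 0},
    {"x": 0.235,"y": -0.246,"z": 0,"turn": -0.74,"jaw": 0},
    {"x": 0.26,"y": -0.272,"z": 0,"turn": -0.82,"jaw": 0},
    {"x": 0.278,"y": -0.291,"z": 0,"turn": -0.86,"jaw": 0},
    {"x": 0.287,"y": -0.301,"z": 0,"turn": -0.878,"jaw": 0},
    {"x": 0.287,"y": -0.301,"z": 0,"turn": -0.878,"jaw": 0},
    {"x": 0.287,"y": -0.301,"z": 0,"turn": -0.878,"jaw": 0},
  ],
)

```text
clock: 16.32
tcp_pos: [0.5585, -0.1872, 0.1578]
orientation: [179.9, 0.9, -79.7]
contact_force: [-0.2, 0.6, -4.7]
width: 0.41
```

Run:
```python
from h import *
o=bot.get_obs(); print(o['clock'],o['tcp_pos'],o['orientation'],o['width'],o['q'].round(1))
a=grab("scene","s10"); big("s",a,(130,130,270,290),"s10z",3.7)
b=grab("top","t10"); big("t",b,(370,190,510,340),"t10z",3.9)
```

```text
16.325 [ 0.55853816 -0.18715633  0.15779051] [179.87758733   0.87999061 -79.73564575] 0.4103710081809627 [ -3.2  23.6 -11.5  -1.  -55.2 104. ]
```

View pics/s10z.png

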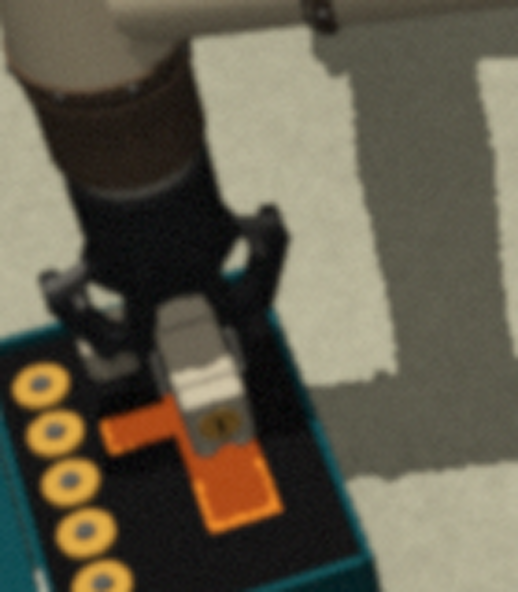

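View pics/t10z.png

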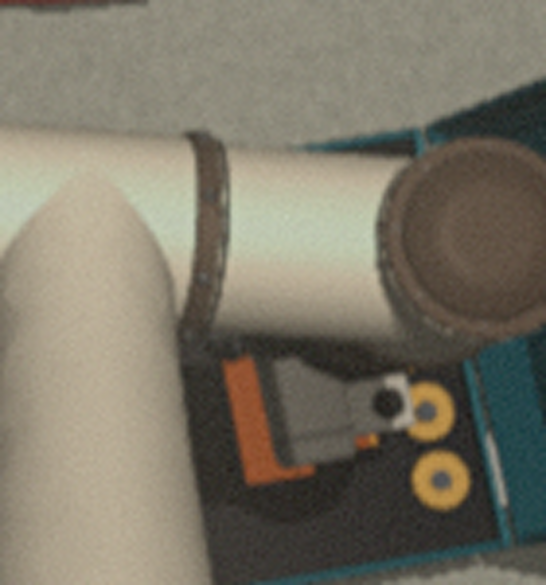

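Scene view shows the plug end at (222,425), above the long part. The top view shows the far end and bracket tip (390,403), with the housing seen well to the right of the recess by height parallax. I lower to just above the rim and measure there.

Call:
step_arm(
  steps=[
    {"x": 0,"y": 0,"z": 0.012,"turn": 0,"jaw": 0},
    {"x": 0,"y": 0,"z": 0.026,"turn": 0,"jaw": 0},
    {"x": 0,"y": 0,"z": 0.036,"turn": 0,"jaw": 0},
    {"x": 0,"y": 0,"z": 0.04,"turn": 0,"jaw": 0},
    {"x": 0,"y": 0,"z": 0.04,"turn": 0,"jaw": 0},
  ],
)

```text
clock: 17.05
tcp_pos: [0.5593, -0.1872, 0.1191]
orientation: [180.0, 0.8, -79.7]
contact_force: [0.4, 0.3, -3.3]
width: 0.408
```

Run:
```python
from h import *
o=bot.get_obs(); print(o['clock'],o['tcp_pos'],o['orientation'],o['contact_force'])
a=grab("scene","s11"); big("s",a,(140,180,240,290),"s11z",5.4)
b=grab("top","t11"); big("t",b,(410,260,500,330),"t11z",7)
```

```text
17.05 [ 0.55926723 -0.18721131  0.11907563] [179.99474208   0.8057248  -79.70287126] [ 0.38838264  0.3117145  -3.25691301]
```

View pics/s11z.png

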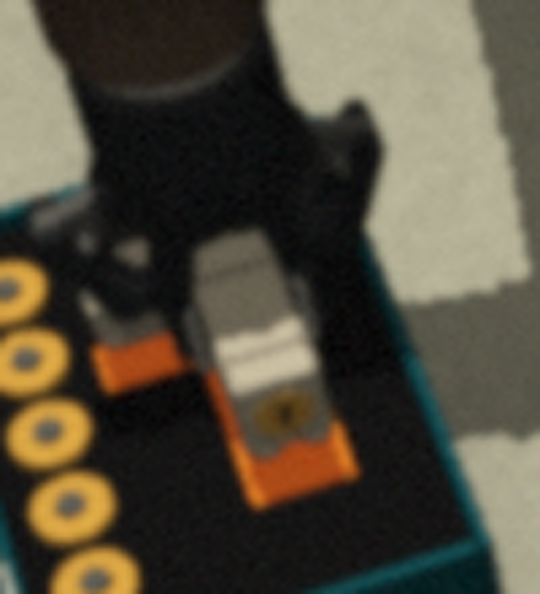

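View pics/t11z.png

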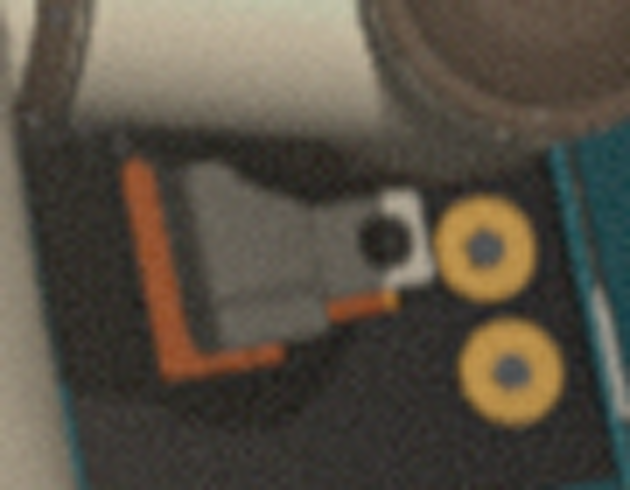

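Run:
```python
from h import *
def W(n,off,s,pts,z): return np.array([onz(n,(np.array(p)+.5)/s-.5+off,z) for p in pts])[:,:2]
y=np.radians(-79.7); c=np.array([np.cos(y),np.sin(y)]); d=np.array([-c[1],c[0]])
def case(P,C): return np.c_[(P-C)@c,(P-C)@d].round(4).tolist()
Ct=np.array([.5510,-.2187]); Cs=np.array([.5563,-.2190]); tz=.1191+.0075
print("top: end edge (want y -.060, x -.048/-.012)",case(W("top",(410,260),7,[(218,350),(328,333),(190,170)],tz),Ct))
print("top: bracket tip (want x +.028, y -.050..-.020)",case(W("top",(410,260),7,[(415,190),(435,278)],tz-.018),Ct))
print("scene: plug end (want y +.060, x -.012/-.048)",case(W("scene",(140,180),5.4,[(229,395),(318,372)],tz),Cs))
print("scene wheels",W("scene",(140,180),5.4,[(48,432),(71,505)],.068).tolist())
t=np.array([[.5593,-.1872]]); print("TCP in case",case(t,(Ct+Cs)/2))
```

```text
top: end edge (want y -.060, x -.048/-.012) [[-0.0466, -0.0575], [-0.0122, -0.0582], [-0.0439, -0.0019]]
top: bracket tip (want x +.028, y -.050..-.020) [[0.0285, -0.0189], [0.0289, -0.0469]]
scene: plug end (want y +.060, x -.012/-.048) [[-0.0115, 0.0592], [-0.0458, 0.0615]]
scene wheels [[0.5669016977597602, -0.2762621091332659], [0.6056256443311309, -0.26894665640655663]]
TCP in case [[-0.0301, 0.0112]]
```

Against the wanted outline, the held housing is about +1.3 mm in case y and +0.8 mm in case x (room is 3.5 mm). I correct that and lower it into the cutout.

Call:
step_arm(
  steps=[
    {"x": -0.0005,"y": 0.0013,"z": 0.0,"turn": 0,"jaw": 0},
    {"x": -0.0005,"y": 0.0013,"z": 0.006,"turn": 0,"jaw": 0},
    {"x": -0.0005,"y": 0.0013,"z": 0.012,"turn": 0,"jaw": 0},
    {"x": -0.0005,"y": 0.0013,"z": 0.017,"turn": 0,"jaw": 0},
    {"x": -0.0005,"y": 0.0013,"z": 0.021,"turn": 0,"jaw": 0},
    {"x": -0.0005,"y": 0.0013,"z": 0.024,"turn": 0,"jaw": 0},
    {"x": -0.0005,"y": 0.0013,"z": 0.024,"turn": 0,"jaw": 0},
  ],
)

```text
clock: 18.02
tcp_pos: [0.5578, -0.1866, 0.0952]
orientation: [-180.0, 0.8, -79.7]
contact_force: [-0.9, 0.3, -3.4]
width: 0.409
```

Run:
```python
from h import *
o=bot.get_obs(); print(o['clock'],o['tcp_pos'],o['orientation'],o['contact_force'],o['ft_torque'])
a=grab("scene","s12"); big("s",a,(140,180,240,290),"s12z",5.4)
b=grab("top","t12"); big("t",b,(410,260,500,330),"t12z",7)
```

```text
18.025 [ 0.55778931 -0.18658072  0.09519575] [-179.99562689    0.81033076  -79.7100301 ] [-0.91294543  0.33081746 -3.36011832] [ 0.00951419 -0.02751168  0.03169472]
```

View pics/s12z.png

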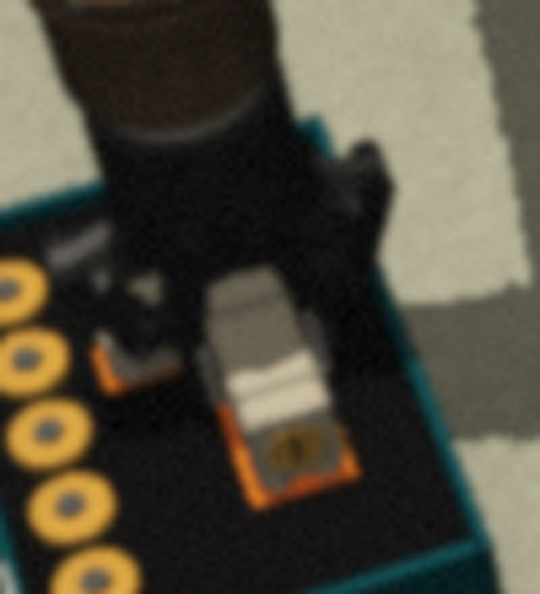

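View pics/t12z.png

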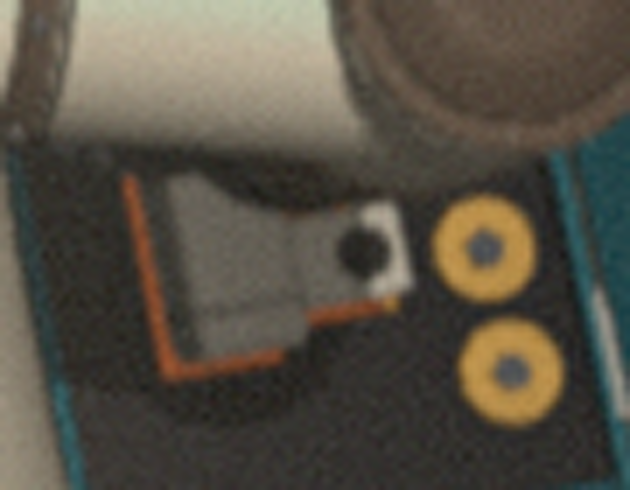

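It enters freely: only the weight shows on the wrist, with orange gaps all round in both views. I lower onto the pad.

Call:
step_arm(
  steps=[
    {"x": 0,"y": 0,"z": 0.002,"turn": 0,"jaw": 0},
    {"x": 0,"y": 0,"z": 0.004,"turn": 0,"jaw": 0},
    {"x": 0,"y": 0,"z": 0.0055,"turn": 0,"jaw": 0},
    {"x": 0,"y": 0,"z": 0.0065,"turn": 0,"jaw": 0},
    {"x": 0,"y": 0,"z": 0.0065,"turn": 0,"jaw": 0},
  ],
)

```text
clock: 18.75
tcp_pos: [0.5581, -0.1865, 0.09]
orientation: [-179.9, 0.8, -79.7]
contact_force: [-0.7, 1.7, 4.1]
width: 0.408
```

It rests on the pad, with the weight now carried. I release with a partial opening so the fingers stay clear of the case wall, then rise.

Call:
step_arm(
  steps=[
    {"x": 0,"y": 0,"z": 0,"turn": 0,"jaw": 0.6},
    {"x": 0,"y": 0,"z": 0,"turn": 0,"jaw": 0.6},
    {"x": 0,"y": 0,"z": 0,"turn": 0,"jaw": 0.6},
    {"x": 0,"y": 0,"z": -0.01,"turn": 0,"jaw": 0.6},
    {"x": 0,"y": 0,"z": -0.03,"turn": 0,"jaw": 0.6},
    {"x": 0,"y": 0,"z": -0.06,"turn": 0,"jaw": 0.6},
    {"x": 0,"y": 0,"z": -0.07,"turn": 0,"jaw": 0},
    {"x": 0,"y": 0,"z": -0.07,"turn": 0,"jaw": 0},
    {"x": 0,"y": 0,"z": -0.07,"turn": 0,"jaw": 0},
    {"x": 0,"y": 0,"z": -0.07,"turn": 0,"jaw": 0},
    {"x": 0,"y": 0,"z": -0.07,"turn": 0,"jaw": 0},
  ],
)

```text
clock: 20.12
tcp_pos: [0.5578, -0.1874, 0.1582]
orientation: [180.0, 0.8, -79.7]
contact_force: [-0.0, -0.5, 0.4]
width: -0.0
```

Run:
```python
from h import *
o=bot.get_obs(); print(o['clock'],o['tcp_pos'],o['orientation'],o['contact_force'],o['width'])
a=grab("scene","s13"); big("s",a,(130,150,250,290),"s13z",4)
b=grab("top","t13"); big("t",b,(410,260,500,330),"t13z",6)
```

```text
20.125 [ 0.55777634 -0.18742819  0.15823553] [179.95918132   0.82173423 -79.70781968] [-0.02623539 -0.48408255  0.36644801] -0.00020467430383225527
```

View pics/s13z.png

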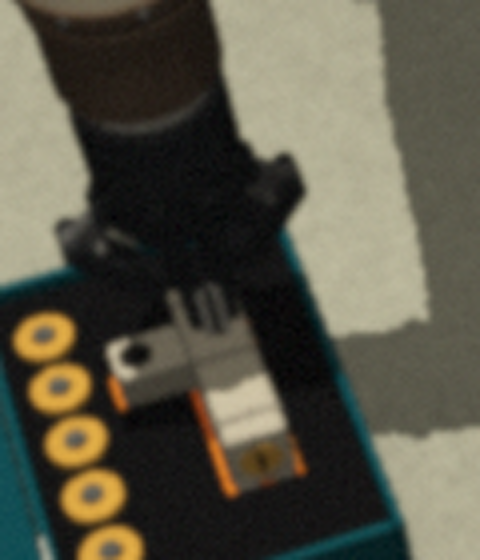

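View pics/t13z.png

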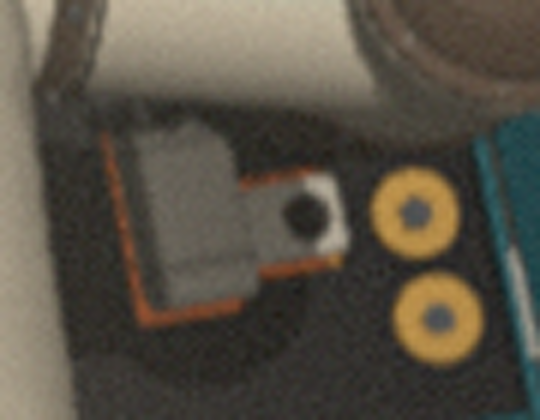

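The housing sits flat in the cutout with even gaps. The shut fingertips now press its top at the block's centre: first to 8 mm below contact, then to the stop.

Call:
step_arm(
  steps=[
    {"x": 0,"y": 0.005,"z": 0.015,"turn": 0,"jaw": 0},
    {"x": 0,"y": 0.011,"z": 0.03,"turn": 0,"jaw": 0},
    {"x": 0,"y": 0.011,"z": 0.036,"turn": 0,"jaw": 0},
    {"x": 0,"y": 0.011,"z": 0.039,"turn": 0,"jaw": 0},
    {"x": 0,"y": 0.011,"z": 0.041,"turn": 0,"jaw": 0},
    {"x": 0,"y": 0.011,"z": 0.043,"turn": 0,"jaw": 0},
    {"x": 0,"y": 0.011,"z": 0.045,"turn": 0,"jaw": 0},
    {"x": 0,"y": 0.011,"z": 0.047,"turn": 0,"jaw": 0},
    {"x": 0,"y": 0.011,"z": 0.047,"turn": 0,"jaw": 0},
  ],
)

```text
clock: 21.35
tcp_pos: [0.5476, -0.1889, 0.1121]
orientation: [-179.9, 0.8, -79.7]
contact_force: [-0.1, 0.0, 3.9]
width: -0.002
```

Call:
step_arm(
  steps=[
    {"x": 0,"y": 0,"z": 0.0015,"turn": 0,"jaw": 0},
    {"x": 0,"y": 0,"z": 0.003,"turn": 0,"jaw": 0},
    {"x": 0,"y": 0,"z": 0.0045,"turn": 0,"jaw": 0},
    {"x": 0,"y": 0,"z": 0.006,"turn": 0,"jaw": 0},
    {"x": 0,"y": 0,"z": 0.006,"turn": 0,"jaw": 0},
  ],
)

```text
clock: 21.98
tcp_pos: [0.5478, -0.1889, 0.1088]
orientation: [-179.9, 0.7, -79.6]
contact_force: [-3.5, 2.2, 17.6]
width: 0.001
```

The force climbed to 17.6 N at TCP z 0.1088, where 0.109 was expected for fully home. One firmer press, then lift off and inspect.

Call:
step_arm(
  steps=[
    {"x": 0,"y": 0,"z": 0.002,"turn": 0,"jaw": 0},
    {"x": 0,"y": 0,"z": 0.002,"turn": 0,"jaw": 0},
  ],
)

```text
clock: 22.22
tcp_pos: [0.5479, -0.1889, 0.1087]
orientation: [-179.8, 0.7, -79.6]
contact_force: [-6.4, 3.8, 26.9]
width: 0.0
```

Call:
step_arm(
  steps=[
    {"x": 0,"y": 0,"z": -0.004,"turn": 0,"jaw": 0},
    {"x": 0,"y": 0,"z": -0.03,"turn": 0,"jaw": 0},
    {"x": 0,"y": 0,"z": -0.08,"turn": 0,"jaw": 0},
    {"x": -0.04,"y": 0,"z": -0.13,"turn": 0,"jaw": 0},
    {"x": -0.1,"y": 0,"z": -0.15,"turn": 0,"jaw": 0},
    {"x": -0.16,"y": 0,"z": -0.15,"turn": 0,"jaw": 0},
    {"x": -0.22,"y": 0,"z": -0.15,"turn": 0,"jaw": 0},
    {"x": -0.26,"y": 0,"z": -0.15,"turn": 0,"jaw": 0},
    {"x": -0.26,"y": 0,"z": -0.15,"turn": 0,"jaw": 0},
    {"x": -0.26,"y": 0,"z": -0.15,"turn": 0,"jaw": 0},
  ],
)

```text
clock: 23.48
tcp_pos: [0.5005, 0.0648, 0.2566]
orientation: [179.9, 0.8, -79.7]
contact_force: [-0.4, 0.0, 0.6]
width: -0.001
```

Run:
```python
from h import *
o=bot.get_obs(); print(o['clock'],o['tcp_pos'],o['contact_force'])
a=grab("scene","s14"); big("s",a,(90,150,250,300),"s14z",3.9)
b=grab("top","t14"); big("t",b,(390,190,570,350),"t14z",3.6)
```

```text
23.475 [0.50046613 0.06483579 0.25662495] [-0.35891672  0.01418313  0.61109864]
```

View pics/s14z.png

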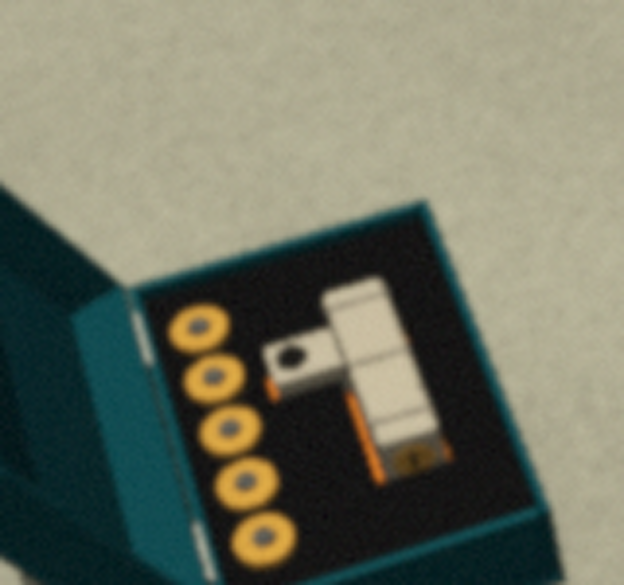

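View pics/t14z.png

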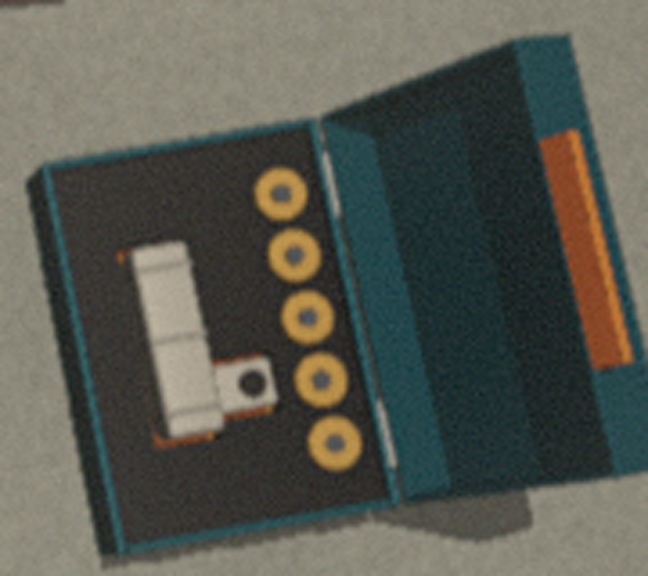

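View pics/s14.png

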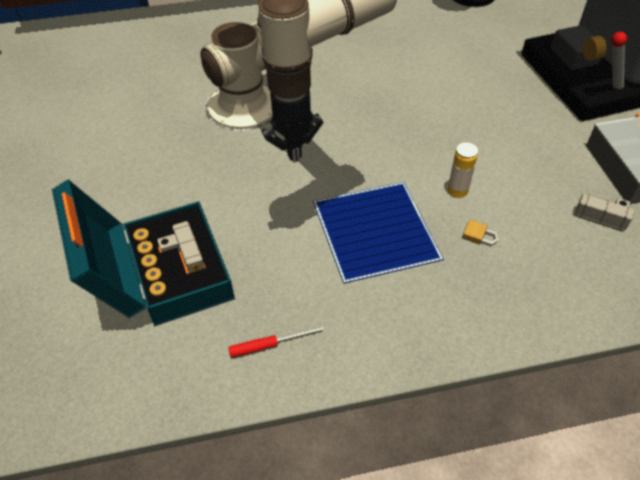

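Run:
```python
from h import *
def W(n,off,s,pts,z): return np.array([onz(n,(np.array(p)+.5)/s-.5+off,z) for p in pts])[:,:2]
y=np.radians(-79.7); c=np.array([np.cos(y),np.sin(y)]); d=np.array([-c[1],c[0]])
Ct=np.array([.5510,-.2187]); Cs=np.array([.5563,-.2190])
for z in(.087,.097):
  for n,off,s,p,C in(("top",(390,190),3.6,[(133,248),(186,241),(167,437),(222,428)],Ct),("scene",(90,150),3.9,[(439,430),(376,445),(382,281),(325,297)],Cs)):
    P=W(n,off,s,p,z)-C; print(z,n,np.c_[P@c,P@d].round(4).tolist())
```

```text
0.087 top [[-0.0459, 0.0601], [-0.0124, 0.0589], [-0.0487, -0.0583], [-0.0141, -0.0586]]
0.087 scene [[-0.0474, 0.0613], [-0.0132, 0.058], [-0.0466, -0.0554], [-0.0136, -0.0562]]
0.097 top [[-0.0481, 0.0591], [-0.0148, 0.0578], [-0.0508, -0.0584], [-0.0165, -0.0588]]
0.097 scene [[-0.0467, 0.0694], [-0.0128, 0.0661], [-0.046, -0.0462], [-0.0133, -0.047]]
```

Measured with the top at 87 mm (the fully-home height), both views put the housing on its place and level. At 97 mm (unpressed) they would disagree by about 10 mm. The lid is standing open, the bystanders look unmoved and the arm is clear, so I hand in.

Run:
```python
from station import bot
print(bot.hand_in())
```

```text
the job is handed in; nothing more can be done
None
```

The job is done and handed in at about 23.6 s of the 64 s allowed.

- **Lid:** I pushed it up by the orange lip with the shut fingertips, inward and upward along its arc. It fell open to its stop and was still standing there in the last pictures.
- **Housing:** I gripped it across the block, turned it about 50°, lowered it into the L cutout and released it once it rested on the pad. I then pressed it down with the shut fingertips.

**Last checks:**
- While pressing, the fingertips stopped hard at about 86.7 mm; the fully-home height is 87 mm. Raising the force from 17.6 to 26.9 N moved them only 0.1 mm more.
- The two camera views agree on the housing's position at a top height of 87 mm, within about 3 mm. At the unpressed height of 97 mm they would disagree by about 10 mm.
- The screwdriver, padlock and oil can look unmoved, and the arm is clear of everything.

**What did not go cleanly:**
- The first move call was refused because rows need every field; nothing moved.
- One turn ran joint 6 up to its limit (-177.4° of -177.46°). I turned back the other way, and the tool kept a tilt of about 0.8° for the rest of the job.
- The two cameras disagreed by about 5 mm along world x, so I placed the housing by comparing it with the case within each view.

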